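# Lay a fence square flush on a deck board at the chalk mark

### The arm

A 6-joint arm with a two-finger parallel gripper is mounted at the origin on the work surface. World frame = base frame: x ahead of the robot, y to its left, z up, the work surface at z = 0. Lengths are in m, angles in rad, forces in N, time in s.
With the tool pointing down it reaches from about 0.375 to 0.9 m from the base axis. Payload 3.1 kg.
Tool frame: the origin (TCP) lies midway between the tips of the shut fingers; the grasp point (between the pads) lies 19 mm behind it (manip.pinch_z is the distance from the TCP to the grasp point, in m); z points along the fingers, y is the line along which they close (so a half turn about z gives the same grasp; the last joint's range is limited). The gripper opens to 85 mm and grips with 20 to 120 N. Pads are 22 mm wide; open, the fingers measure 114 mm over their backs; the gripper's body (76 mm by 85 mm) begins 54 mm behind the grasp point. The pads swing forward as they close: fully open they stand 13 mm farther back than shut.
Start: joints at [0.929, 0.527, 1.433, -0, 1.181, -0.178], TCP at [0.279, 0.559, 0.231] pointing down, gripper open.
Joint ranges: [-3.08, 3.08], [-0.75, 2.2], [0.22, 2.44], [-1.43, 4.57], [0, 2.65], [-2.85, 2.85]. Speed limits (rad/s): [2.79, 2.79, 3.14, 3.14, 3.14, 3.14].

### API

Orientations are given as a unit quaternion [x, y, z, w].
In Python, from station import manip, viewer, ticket gives the robot as it stands.
- The arm moves only by the shell command python3 -m creep 'ROWS' [FORCE]. ROWS is JSON, a list of rows, each an object with "slide": the shift along the tool's x, y, z in cm, a list of three; "angular": the turn, a rotation vector about the tool's x, y, z in rad, a list of three; "claw": the opening, from -1 (shut) to 1 (fully open). A call has 1 to 10 rows; each row shifts and turns the commanded pose from where the row before left it, along the tool's axes as they then stand; what a row does not reach is not made up. A row lasts 1/12 s, in which the tool goes at most 41.7 mm and 7.16 degrees, less where a joint would pass 70% of its speed; a pose out of reach is approached as far as the arm can. A call with a gripper value outside its range is refused whole. The fingers move at their own pace and stop on an object; FORCE is the grip in N (left out, the last holds). Time passes only in rows, so rows that do not move let the fingers close. It gives the time, the measured TCP pose, the force, the opening and the grip force at its end, in the units of the state.
- manip.sense(): the state, without advancing time (a new reading comes with each control period).
- viewer.snapshot(name): name is "scene" or "top" or "wrist"; returns the picture (400x640x3 uint8, blue, green, red); there is no depth.
- viewer.calibration(name): a dict with "fov_y" (degrees; the focal length in pixels is half the picture's height over the tangent of half this angle, whatever the lens; pixels are square), "cx", "cy" (the principal point, pixels), "T" (4x4, takes a point from camera to world coordinates); the wrist camera has in their place "tool_from_camera" (4x4, takes a point from camera to tool coordinates, whose origin is the TCP and whose axes are the flange's). Camera axes: x right, y up, looking along -z (the intrinsics and any distortion apply to the point x, -y, -z); pixel columns grow to the right and rows downward; lengths in m; the calibration is good to about 2 mm. A picture is of the moment at which its call begins: read the wrist's pose just before it. calibration takes no time and is no camera call.
- ticket.sign_off(): hands the job in; it is judged then, once.
The state is a dict: "t": time; "q": joint angles; "qd": joint speeds; "tau": joint torques, N m; "tcp_pos": TCP position; "tool_rot": TCP orientation; "force": force on the tool from outside, world axes, zero at the start; "ft_torque": the same for the moment, N m; "finger_gap": opening from 0.0 (shut) to 1.0 (fully open); "gripper_force": force on a finger pad.
Only numpy, scipy, OpenCV 4.12 (cv2) and the standard library are available. Lean on these libraries where they do the work, as an engineer would, in place of code of your own. Each camera call takes 0.05 s, during which the arm holds its last target. There are 200 camera calls.

### The job

Lay the square on the brown deck board for marking out: fence standing flat on the bench with its blade-side face flush along the board's front edge, blade lying across the board, and the blade's outer edge on the white chalk mark. Let go of the square and leave the dispenser, the drill guide and the acrylic box where they are.

Things in the scene. Friction and masses are not known exactly. Their poses are not given: they have to be found in the camera images.
- square: Loose L square, 0.5 kg: blue fence bar 30 (x) x 140 (y) x 50 mm (z), steel blade 160 x 30 x 2.5 mm from its +x face (x 15 to 175, y 40 to 70 mm, underside 25 mm up). Origin: centre of the fence's underside. x along the blade, away from the fence; y along the fence to the blade end; z up. Starts upright. Grip across the fence's 30 mm, above 30 mm height, so a finger clears the board.
- face_left (a point): Point on the fence's +x (blade-side) face, 2 mm from its +y end, 12 mm above its underside: square frame (15, 68, 12) mm.
- face_right (a point): Point on the fence's +x (blade-side) face, 2 mm from its -y end, 12 mm above its underside: square frame (15, -68, 12) mm.
- blade_edge (a point): Point where the blade's outer edge (the long edge in line with the fence's +y end) meets the fence face, at the blade's underside: square frame (15, 70, 25) mm.
- board: Brown deck board screwed down flat on the bench, immovable: 140 (x) x 340 (y) x 23 mm (z). Origin: centre of its underside on the bench. Its front edge, the long one towards the robot, is the face x = -70 mm; its top is 23 mm above the bench.
- mark: White chalk line on top of the board, 60 mm long and 5 mm wide, square to the front edge. Origin: on the board's top at the front edge, middle of the line's width. x runs along the line away from the front edge, y along the board's edge (parallel to the board's y).
- dispenser: Bystander: round clear screw dispenser, 66 mm diameter, 115 mm tall, black plunger on top. Origin: centre of its underside.
- guide: Bystander: white plastic drill guide standing on the board's right (-y) end, foot 70 x 45 mm, 40 mm tall. Origin: centre of its underside.
- acrylic: Bystander: empty clear acrylic box, open at the top, 90 (x) x 140 (y) x 80 mm. Origin: centre of its underside.
Mind the look-alikes: they are no part of the job. Several things look just like the square: the one meant starts farthest to the robot's right.

How it is judged:
By the outcome, as a careful person would: the job done as asked, in the order asked, and still so for the second after the job is handed in, with the robot touching nothing.
It also fails if it takes over 35 s, if anything falls off the work surface, if the arm or the gripper's body presses on something with over 40 N, if the wrist force passes 120 N, or if a joint passes its speed limit or range.

## Working session

There is one attempt and no reset: what is moved stays moved. The work goes in short steps, Python scripts to look and compute and a shell command to move; the robot and the scene stay as the last step left them, time stands still between calls to the robot, and variables do not carry over. Pictures are saved under pics/ and viewed, at most 10 in all, crops included, and the job is handed in when it is done.

```bash
ls; mkdir -p pics; python3 - <<'E'
from station import manip, viewer
import cv2,json
s=manip.sense(); print(s['t'],s['tcp_pos'],s['tool_rot'],manip.pinch_z)
for n in("top","scene","wrist"):
    im=viewer.snapshot(n); cv2.imwrite(f"pics/{n}0.png",im); print(n,viewer.calibration(n))
E
```

```text
pics
0.0 [0.27855362 0.55866737 0.23033004] [ 2.29335623e-01  9.73346786e-01 -1.01127322e-03 -4.28735401e-04] 0.0187
top {'fov_y': 42.122674655853686, 'cx': 323.27906187122824, 'cy': 203.23229527239155, 'T': array([[-0.00937704,  0.99426649, -0.10651866,  0.3897459 ],
       [-0.99984454, -0.00773193,  0.01584679,  0.06956531],
       [ 0.01493234,  0.1066507 ,  0.99418442,  1.6149729 ],
       [ 0.        ,  0.        ,  0.        ,  1.        ]])}
scene {'fov_y': 51.76470627694242, 'cx': 317.51709838201424, 'cy': 201.73261094918217, 'T': array([[ 0.4381607 , -0.69625983,  0.56853976,  1.29782632],
       [ 0.8988947 ,  0.34070665, -0.2755128 , -0.313815  ],
       [-0.00187678,  0.63177625,  0.77514853,  1.08838342],
       [ 0.        ,  0.        ,  0.        ,  1.        ]])}
wrist {'fov_y': 67.8708047240099, 'cx': 321.32614128590217, 'cy': 196.96303725138526, 'tool_from_camera': array([[ 2.43314779e-04,  9.59073631e-01,  2.83156691e-01,
         7.22744531e-02],
       [ 9.99999936e-01, -3.07140453e-04,  1.81014777e-04,
        -5.76078502e-04],
       [ 2.60575374e-04,  2.83156629e-01, -9.59073644e-01,
        -1.42843514e-01],
       [ 0.00000000e+00,  0.00000000e+00,  0.00000000e+00,
         1.00000000e+00]])}
```

View pics/top0.png

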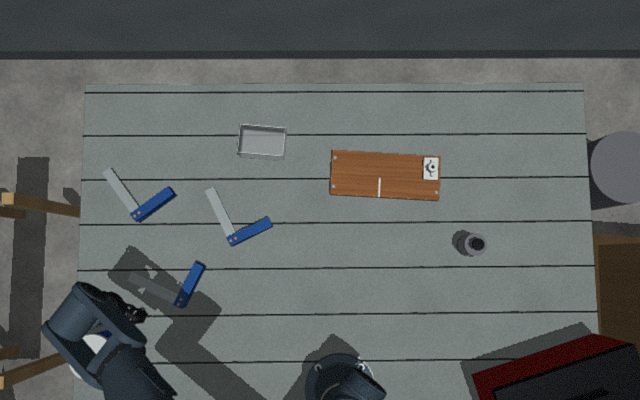

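View pics/scene0.png

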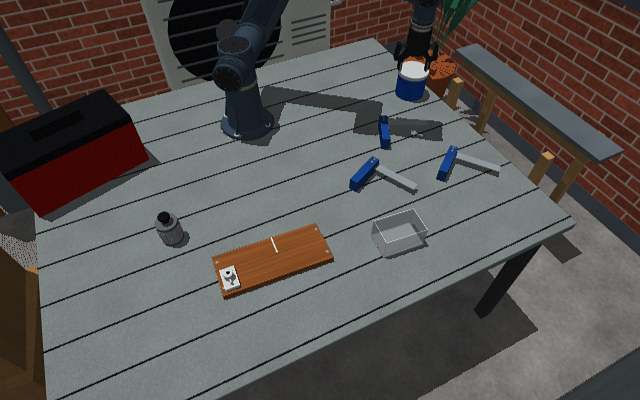

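The top view has three squares: fence A at (153,204), fence B at (250,231) and fence C at (190,284). The robot's right is +column, so B is the one meant. The board is at (385,175) with the mark at (379,187), the box at (262,141) and the dispenser at (470,243). I'll check B in a close crop.

```bash
python3 - <<'E'
import cv2
im=cv2.imread("pics/top0.png")
a=cv2.resize(im[180:254,198:283],None,fx=8,fy=8,interpolation=cv2.INTER_CUBIC)
cv2.imwrite("pics/cropB.png",a)
b=cv2.resize(im[142:208,322:447],None,fx=6.4,fy=6.4,interpolation=cv2.INTER_CUBIC)
cv2.imwrite("pics/cropBoard.png",b)
E
```

```text
(no output)
```

View pics/cropB.png

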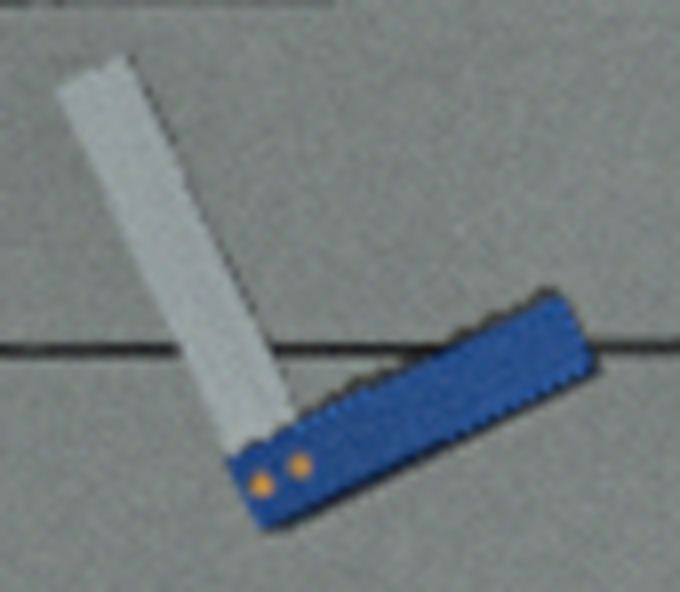

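View pics/cropBoard.png

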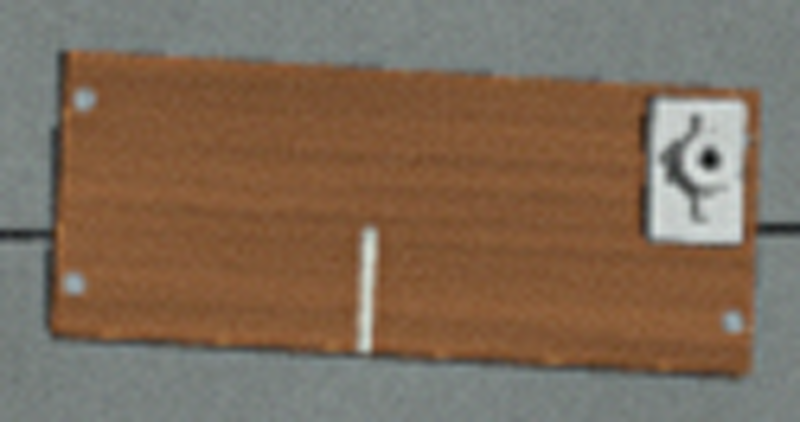

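B is a complete square: fence corners at crop (232,460), (268,530), (552,290) and (600,365), blade tip at (60,92) and (125,55). The board corners are at crop (63,52), (760,90), (52,335) and (748,376), and the mark runs from (370,228) to (365,352). Next I'll fit the poses.

```bash
cat > h.py <<'E'
import numpy as np
from scipy.optimize import least_squares
from scipy.spatial.transform import Rotation as R
from station import viewer, manip
def camT(n,s=None):
    c=viewer.calibration(n)
    if n!="wrist": return c,np.array(c["T"])
    T=np.eye(4); T[:3,:3]=R.from_quat(s["tool_rot"]).as_matrix(); T[:3,3]=s["tcp_pos"]
    return c,T@c["tool_from_camera"]
def project(P,n,s=None):
    c,T=camT(n,s); p=(np.asarray(P)-T[:3,3])@T[:3,:3]; f=200/np.tan(np.radians(c["fov_y"]/2))
    return np.c_[c["cx"]+f*p[:,0]/-p[:,2], c["cy"]-f*p[:,1]/-p[:,2]]
def place(v,L):
    L=np.asarray(L,float)/1000; c,s=np.cos(v[2]),np.sin(v[2])
    return np.c_[v[0]+c*L[:,0]-s*L[:,1], v[1]+s*L[:,0]+c*L[:,1], L[:,2]]
def fit(L,px,n,v0,s=None):
    r=least_squares(lambda v:(project(place(v,L),n,s)-px).ravel(),v0,loss="soft_l1")
    return r.x,np.abs(r.fun).max(),(project(place(r.x,L),n,s)-px).round(1).tolist()
def crop(px,k,off): return (np.array(px)+.5)/k-.5+np.array(off)
E
python3 - <<'E'
from h import *
print(fit([(15,70,50),(-15,70,50),(15,-70,50),(175,70,27.5),(175,40,27.5)],crop([(232,460),(268,530),(552,290),(60,92),(125,55)],8,(198,180)),"top",[.4,.3,.4]))
b=fit([(70,170,23),(70,-170,23),(-70,170,23),(-70,-170,23)],crop([(63,52),(760,90),(52,335),(748,376)],6.4,(322,142)),"top",[.55,-.1,0]);print(b)
v=b[0]
for p in ((365,352),(370,228)):
    m=least_squares(lambda y:(project(place(v,[(y[0],y[1],23)]),"top")-crop([p],6.4,(322,142))).ravel(),[0,0]).x;print(m)
E
```

```text
(array([0.47589913, 0.26732075, 0.46804007]), np.float64(1.511639199594697), [[-0.2, -0.0], [-0.3, 0.1], [1.5, -0.1], [-0.5, -0.1], [0.1, 0.1]])
(array([ 0.64767502, -0.14851457, -0.0638871 ]), np.float64(0.49656350896657386), [[0.2, -0.1], [-0.1, 0.1], [-0.5, 0.1], [0.4, -0.1]])
[-69.22547147  17.00718657]
[-8.55308012 17.19344615]
```

```bash
python3 -m creep '[{"slide":[-3.32,-1.86,0],"angular":[0,0,0],"claw":1},{"slide":[-3.32,-1.86,0],"angular":[0,0,0],"claw":1},{"slide":[-3.32,-1.86,0],"angular":[0,0,0],"claw":1},{"slide":[-3.32,-1.86,0],"angular":[0,0,0],"claw":1},{"slide":[-3.32,-1.86,0],"angular":[0,0,0],"claw":1},{"slide":[-3.32,-1.86,0],"angular":[0,0,0],"claw":1},{"slide":[-3.32,-1.86,0],"angular":[0,0,0],"claw":1},{"slide":[-3.32,-1.86,0],"angular":[0,0,0],"claw":1},{"slide":[-3.32,-1.86,0],"angular":[0,0,0],"claw":1}]'
python3 -m creep '[{"slide":[0,0,0],"angular":[0,0,0.107],"claw":1},{"slide":[0,0,0],"angular":[0,0,0.107],"claw":1},{"slide":[0,0,0],"angular":[0,0,0.107],"claw":1},{"slide":[0,0,0],"angular":[0,0,0.107],"claw":1},{"slide":[0,0,0],"angular":[0,0,0.107],"claw":1},{"slide":[0,0,0],"angular":[0,0,0.107],"claw":1},{"slide":[0,0,0],"angular":[0,0,0],"claw":1},{"slide":[0,0,0],"angular":[0,0,0],"claw":1}]'
cat > shot.py <<'E'
import sys,json,cv2,numpy as np
from station import manip,viewer
n=sys.argv[1]; s=manip.sense(); im=viewer.snapshot("wrist"); cv2.imwrite(f"pics/{n}.png",im)
json.dump({k:np.asarray(s[k]).tolist() for k in("tcp_pos","tool_rot")},open(f"pics/{n}.json","w")); print(s["t"],s["tcp_pos"],s["tool_rot"],s["force"])
E
python3 shot.py w1
```

```text
t: 0.9
tcp_pos: [0.4722, 0.2743, 0.2312]
tool_rot: [0.229, 0.973, -0.0, -0.0]
force: [-0.2, 0.2, 0.3]
finger_gap: 1.002
gripper_force: 0.0
t: 1.57
tcp_pos: [0.4715, 0.276, 0.2311]
tool_rot: [0.524, 0.852, -0.0, -0.0]
force: [-0.2, -0.8, 0.3]
finger_gap: 1.003
gripper_force: 0.0
1.5667 [0.47145686 0.27600387 0.23112406] [ 5.23579958e-01  8.51976508e-01 -1.82511051e-04 -1.52259904e-04] [-0.24185692 -0.76771403  0.27386304]
```

View pics/w1.png

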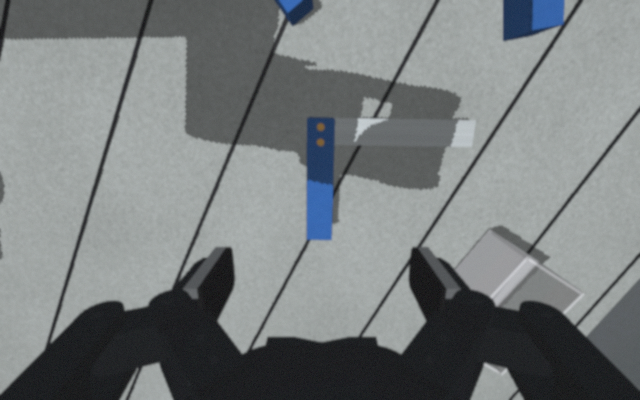

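The wrist view shows fence B with corners at about (307,117), (334,117), (331,240) and (307,240), and the blade tip at (475,120)–(475,147). There is a neighbouring box at the lower right.

```bash
python3 - <<'E'
from h import *; import json
s=json.load(open("pics/w1.json"))
v,m,r=fit([(-15,70,50),(15,70,50),(15,-70,50),(-15,-70,50),(175,70,27.5),(175,40,27.5)],np.array([(307,117),(334,117),(331.5,240),(307,240),(475,119.5),(475,147)]),"wrist",[.476,.267,.468],s)
print(v,m,r)
T=R.from_quat(s["tool_rot"]).as_matrix()
print("tool-frame shift to grip", (T.T@(np.append(place(v,[(0,10,0)])[0,:2],.030)-s["tcp_pos"])*100).round(2), "yaw now", np.arctan2(T[1,1],T[0,1]))
E
```

```text
[0.47238151 0.2690699  0.45311344] 3.1955806163064153 [[-0.3, 0.3], [1.1, 0.8], [0.2, -0.2], [-0.6, -0.6], [1.0, 0.1], [-3.2, -0.6]]
tool-frame shift to grip [ 0.34 -0.21 20.11] yaw now 0.46870131516798114
```

```bash
python3 -m creep '[{"slide":[0.34,-0.2,3.3],"angular":[0,0,-0.01],"claw":1},{"slide":[0,0,3.3],"angular":[0,0,0],"claw":1},{"slide":[0,0,3.3],"angular":[0,0,0],"claw":1},{"slide":[0,0,3.3],"angular":[0,0,0],"claw":1},{"slide":[0,0,3.3],"angular":[0,0,0],"claw":1},{"slide":[0,0,2],"angular":[0,0,0],"claw":1},{"slide":[0,0,1.6],"angular":[0,0,0],"claw":1},{"slide":[0,0,0],"angular":[0,0,0],"claw":1},{"slide":[0,0,0],"angular":[0,0,0],"claw":1}]' 60
python3 -m creep '[{"slide":[0,0,0],"angular":[0,0,0],"claw":-1},{"slide":[0,0,0],"angular":[0,0,0],"claw":-1},{"slide":[0,0,0],"angular":[0,0,0],"claw":-1},{"slide":[0,0,0],"angular":[0,0,0],"claw":-1},{"slide":[0,0,0],"angular":[0,0,0],"claw":-1},{"slide":[0,0,0],"angular":[0,0,0],"claw":-1},{"slide":[0,0,0],"angular":[0,0,0],"claw":-1},{"slide":[0,0,0],"angular":[0,0,0],"claw":-1},{"slide":[0,0,0],"angular":[0,0,0],"claw":-1},{"slide":[0,0,0],"angular":[0,0,0],"claw":-1}]' 60
```

```text
t: 2.37
tcp_pos: [0.4679, 0.2781, 0.0296]
tool_rot: [0.52, 0.854, -0.001, -0.001]
force: [0.6, 0.1, 0.5]
finger_gap: 0.997
gripper_force: 0.0
t: 3.2
tcp_pos: [0.4685, 0.2783, 0.0315]
tool_rot: [0.521, 0.854, 0.0, 0.0]
force: [-1.3, 0.3, 6.1]
finger_gap: 0.338
gripper_force: 59.7
```

```bash
python3 -m creep '[{"slide":[0,0,-1.5],"angular":[0,0,0],"claw":-1},{"slide":[0,0,-2.5],"angular":[0,0,0],"claw":-1},{"slide":[0,0,-2.5],"angular":[0,0,0],"claw":-1},{"slide":[0,0,-1.5],"angular":[0,0,0],"claw":-1},{"slide":[0,0,0],"angular":[0,0,0],"claw":-1},{"slide":[-1.2,-0.4,0],"angular":[0,0,0],"claw":-1},{"slide":[-2.47,-0.82,0],"angular":[0,0,0],"claw":-1},{"slide":[-2.47,-0.82,0],"angular":[0,0,0],"claw":-1},{"slide":[-2.47,-0.82,0],"angular":[0,0,0],"claw":-1},{"slide":[-2.47,-0.82,0],"angular":[0,0,0],"claw":-1}]'
python3 -m creep '[{"slide":[-2.47,-0.82,0],"angular":[0,0,0],"claw":-1},{"slide":[-2.47,-0.82,0],"angular":[0,0,0],"claw":-1},{"slide":[-2.47,-0.82,0],"angular":[0,0,0],"claw":-1},{"slide":[-2.47,-0.82,0],"angular":[0,0,0],"claw":-1},{"slide":[-2.47,-0.82,0],"angular":[0,0,0],"claw":-1},{"slide":[-2.47,-0.82,0],"angular":[0,0,0],"claw":-1},{"slide":[-2.47,-0.82,0],"angular":[0,0,0],"claw":-1},{"slide":[-2.47,-0.82,0],"angular":[0,0,0],"claw":-1},{"slide":[-2.47,-0.82,0],"angular":[0,0,0],"claw":-1},{"slide":[-2.47,-0.82,0],"angular":[0,0,0],"claw":-1}]'
python3 -m creep '[{"slide":[-2.47,-0.82,0],"angular":[0,0,0],"claw":-1},{"slide":[-2.47,-0.82,0],"angular":[0,0,0],"claw":-1},{"slide":[-1.27,-0.5,0],"angular":[0,0,0],"claw":-1},{"slide":[0,0,0],"angular":[0,0,0.09],"claw":-1},{"slide":[0,0,0],"angular":[0,0,0.09],"claw":-1},{"slide":[0,0,0],"angular":[0,0,0.09],"claw":-1},{"slide":[0,0,0],"angular":[0,0,0.09],"claw":-1},{"slide":[0,0,0],"angular":[0,0,0.09],"claw":-1},{"slide":[0,0,0],"angular":[0,0,0.089],"claw":-1},{"slide":[0,0,0],"angular":[0,0,0],"claw":-1}]'
python3 -m creep '[{"slide":[0,0,1.5],"angular":[0,0,0],"claw":-1},{"slide":[0,0,1.5],"angular":[0,0,0],"claw":-1},{"slide":[0,0,0],"angular":[0,0,0],"claw":-1},{"slide":[0,0,0],"angular":[0,0,0],"claw":-1}]'
python3 shot.py w2
```

```text
t: 4.03
tcp_pos: [0.4846, 0.1611, 0.1085]
tool_rot: [0.52, 0.854, -0.001, -0.002]
force: [0.8, 0.0, -5.6]
finger_gap: 0.336
gripper_force: 61.1
t: 4.87
tcp_pos: [0.5246, -0.0955, 0.1083]
tool_rot: [0.521, 0.854, -0.001, -0.002]
force: [0.2, 0.7, -6.0]
finger_gap: 0.338
gripper_force: 61.1
t: 5.7
tcp_pos: [0.5343, -0.1584, 0.1087]
tool_rot: [0.729, 0.684, -0.001, -0.002]
force: [-0.2, 0.3, -5.0]
finger_gap: 0.335
gripper_force: 61.2
t: 6.03
tcp_pos: [0.5345, -0.1584, 0.0789]
tool_rot: [0.728, 0.685, -0.001, -0.002]
force: [0.3, -0.2, -5.5]
finger_gap: 0.337
gripper_force: 61.2
6.0333 [ 0.53447543 -0.15840271  0.07890725] [ 0.72848681  0.6850558  -0.00074878 -0.00222548] [ 0.30622492 -0.2267116  -5.50082485]
```

View pics/w2.png

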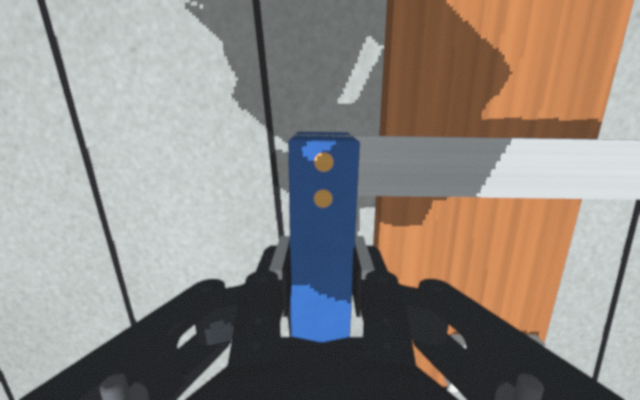

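In the wrist view the held fence has corners at (290,137), (358,137) and (352,338), and the board's front edge runs about (388,0)–(376,240). The chalk mark is hidden under the blade, and the patch at (360,70) is only sunlight on the bench. I'll move right to uncover the mark.

```bash
python3 -m creep '[{"slide":[-2.2,0,0],"angular":[0,0,0],"claw":-1},{"slide":[-2.3,0,0],"angular":[0,0,0],"claw":-1},{"slide":[0,0,0],"angular":[0,0,0],"claw":-1},{"slide":[0,0,0],"angular":[0,0,0],"claw":-1},{"slide":[0,0,0],"angular":[0,0,0],"claw":-1}]'
python3 shot.py w3; python3 -c "
import cv2;a=cv2.imread('pics/w3.png');cv2.imwrite('pics/w3c.png',cv2.resize(a[0:240,270:590],None,fx=2.5,fy=2.5,interpolation=cv2.INTER_CUBIC))"
```

```text
t: 6.5
tcp_pos: [0.5331, -0.204, 0.0808]
tool_rot: [0.729, 0.684, 0.0, -0.0]
force: [-0.8, 0.1, -6.5]
finger_gap: 0.334
gripper_force: 61.2
6.5 [ 0.53306863 -0.20399782  0.08080814] [ 7.29085626e-01  6.84422467e-01  1.25015764e-04 -1.48117974e-04] [-0.7692025   0.06707336 -6.51969394]
```

View pics/w3c.png

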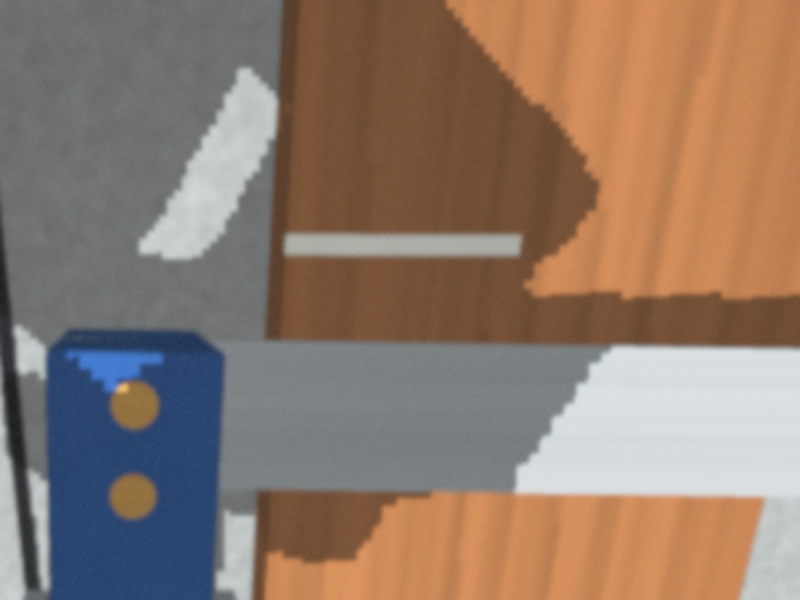

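The crop shows the chalk mark from (286,244) to (522,245), the blade's outer edge from (225,341) to (795,347), and the fence's blade-side top edge from (222,353) to (213,600). The board's front top edge runs (298,0), (286,244), (268,500).

```bash
python3 - <<'E'
from h import *; import json
s=json.load(open("pics/w3.json")); c,T=camT("wrist",s); f=200/np.tan(np.radians(c["fov_y"]/2)); h=s["tcp_pos"][2]-.0315
def bp(p,z):
    u,v=crop([p],2.5,(270,0))[0]; d=T[:3,:3]@[(u-c["cx"])/f,-(v-c["cy"])/f,-1]; return (T[:3,3]+d*(z-T[2,3])/d[2])[:2]
ang=lambda a,b:np.arctan2(*(b-a)[::-1])
L={}
for n,a,b,z in (("mark",(286,244.5),(522,245.3),.023),("edge",(268,500),(298,0),.023),("edge2",(286,244),(298,0),.023),("blade_out",(225,341),(795,347),h+.0275),("blade_in",(225,490),(795,496),h+.0275),("face",(213,598),(222,353),h+.05),("back",(52,598),(50,353),h+.05)):
    A,B=bp(a,z),bp(b,z); L[n]=(A,B); print(n,A.round(4),B.round(4),round(ang(A,B)-(np.pi/2 if n in("edge","edge2","face","back") else 0),4),round(np.linalg.norm(B-A),4))
m=R.from_quat(s["tool_rot"]).as_matrix(); print("tool yaw",np.arctan2(m[1,1],m[0,1]))
for yaw in(-.064,):
    ex=np.array([np.cos(yaw),np.sin(yaw)]); ey=np.array([-ex[1],ex[0]])
    M=L["mark"][0]; print("shift x, y (board axes) mm", 1e3*ex@(M-L["face"][1]), 1e3*ex@(M-L["blade_out"][0]),1e3*ey@(L["mark"][0]-L["blade_out"][0]),1e3*ey@(L["mark"][1]-L["blade_out"][1]))
print("widths blade", np.linalg.norm(L["blade_out"][0]-L["blade_in"][0]),"fence",np.linalg.norm(L["face"][1]-L["back"][1]))
E
```

```text
mark [ 0.5777 -0.1279] [ 0.6381 -0.1319] -0.0662 0.0605
edge [ 0.5724 -0.1962] [ 0.5807 -0.0734] -0.0674 0.1231
edge2 [ 0.5777 -0.1278] [ 0.5807 -0.0734] -0.055 0.0545
blade_out [ 0.5549 -0.1462] [ 0.6657 -0.1544] -0.0733 0.111
blade_in [ 0.5541 -0.1764] [ 0.6714 -0.1851] -0.0738 0.1176
face [ 0.5488 -0.19  ] [ 0.5517 -0.1461] -0.0647 0.0441
back [ 0.5195 -0.1882] [ 0.5233 -0.1443] -0.0848 0.0441
tool yaw -0.06317374247746273
shift x, y (board axes) mm 24.8164076671272 21.540544676570466 19.752409358298056 20.65015556636711
widths blade 0.03017215804373145 fence 0.02843276676489022
```

```bash
python3 -m creep '[{"slide":[1.0,0,0],"angular":[0,0,0],"claw":-1},{"slide":[1.0,0.9,0],"angular":[0,0,0],"claw":-1},{"slide":[0,0.9,0],"angular":[0,0,0],"claw":-1},{"slide":[0,0,1.5],"angular":[0,0,0],"claw":-1},{"slide":[0,0,1.5],"angular":[0,0,0],"claw":-1},{"slide":[0,0,1],"angular":[0,0,0],"claw":-1},{"slide":[0,0,0.5],"angular":[0,0,0],"claw":-1},{"slide":[0,0,0],"angular":[0,0,0],"claw":-1},{"slide":[0,0,0],"angular":[0,0,0],"claw":-1},{"slide":[0,0,0],"angular":[0,0,0],"claw":-1}]'
python3 shot.py w4; python3 -c "
import cv2;a=cv2.imread('pics/w4.png');cv2.imwrite('pics/w4c.png',cv2.resize(a[60:260,270:530],None,fx=3,fy=3,interpolation=cv2.INTER_CUBIC))"
```

```text
t: 7.38
tcp_pos: [0.5532, -0.1856, 0.0358]
tool_rot: [0.729, 0.685, 0.0, 0.001]
force: [0.4, 0.6, -6.4]
finger_gap: 0.333
gripper_force: 61.0
7.3833 [ 0.55315873 -0.18558096  0.03583326] [7.28984896e-01 6.84529428e-01 2.22584352e-04 6.59224773e-04] [ 0.39045388  0.63174727 -6.40689507]
```

View pics/w4c.png

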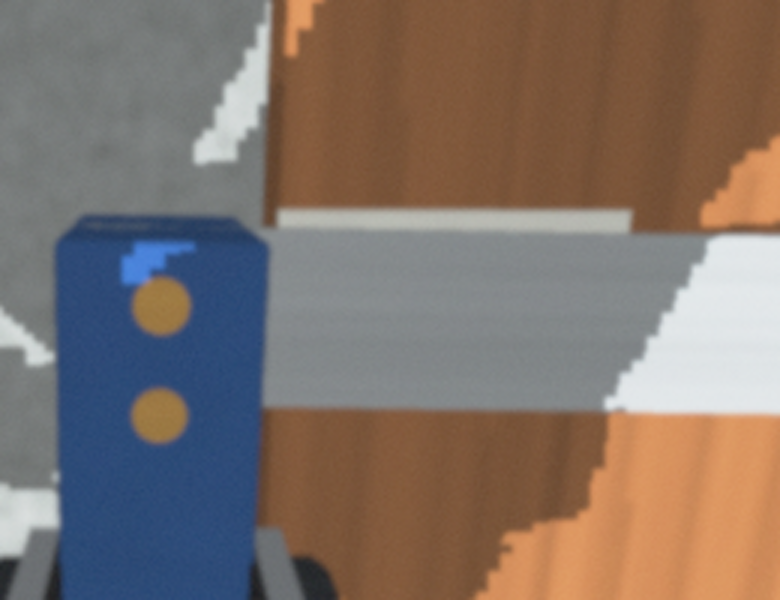

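The crop shows the mark's far edge from (278,208) to (632,210) and the blade's outer edge from (265,229) to (775,234). The fence's blade-side top corner is at (268,243), and the board's top front edge is at (277,225).

```bash
python3 - <<'E'
from h import *; import json
s=json.load(open("pics/w4.json")); c,T=camT("wrist",s); f=200/np.tan(np.radians(c["fov_y"]/2)); h=s["tcp_pos"][2]-.0315
def bp(p,z):
    u,v=crop([p],3,(270,60))[0]; d=T[:3,:3]@[(u-c["cx"])/f,-(v-c["cy"])/f,-1]; return (T[:3,3]+d*(z-T[2,3])/d[2])[:2]
yaw=-.065; B=np.array([[np.cos(yaw),np.sin(yaw)],[-np.sin(yaw),np.cos(yaw)]])
for n,p,z in(("markfar0",(278,208),.023),("markfar1",(632,210),.023),("edge",(277,225),.023),("edgehi",(286,0),.023),("blade0",(266,229.5),h+.0275),("blade1",(775,234.5),h+.0275),("bladein0",(264,408),h+.0275),("bladein1",(775,413),h+.0275),("face0",(268,243),h+.05),("face1",(251,590),h+.05),("back0",(57,243),h+.05)):
    print(n,(B@bp(p,z)*1e3).round(1))
E
```

```text
markfar0 [584.4 -87.4]
markfar1 [644.9 -87.6]
edge [584.4 -90.2]
edgehi [584.4 -54.8]
blade0 [581.4 -90.2]
blade1 [664.1 -90.8]
bladein0 [ 582.2 -120.3]
bladein1 [ 670.1 -121. ]
face0 [579.  -90.1]
face1 [ 578.4 -143.1]
back0 [549.9 -90.2]
```

```bash
python3 -m creep '[{"slide":[0,0,0.2],"angular":[0,0,-0.006],"claw":-1},{"slide":[0,0,0.15],"angular":[0,0,0],"claw":-1},{"slide":[0,0,0],"angular":[0,0,0],"claw":-1},{"slide":[0,0.2,0],"angular":[0,0,0],"claw":-1},{"slide":[0,0.1,0],"angular":[0,0,0],"claw":-1},{"slide":[0,0,0],"angular":[0,0,0],"claw":-1},{"slide":[0,0,0],"angular":[0,0,0],"claw":-1}]'
python3 -m creep '[{"slide":[0,0.1,0],"angular":[0,0,0],"claw":-1},{"slide":[0,0,0],"angular":[0,0,0],"claw":-1},{"slide":[0,0,0],"angular":[0,0,0],"claw":-1}]'
```

```text
t: 8.02
tcp_pos: [0.5557, -0.1856, 0.0319]
tool_rot: [0.727, 0.687, 0.0, 0.0]
force: [0.2, -0.4, -6.1]
finger_gap: 0.337
gripper_force: 61.1
t: 8.27
tcp_pos: [0.5566, -0.1856, 0.0318]
tool_rot: [0.727, 0.687, 0.0, 0.0]
force: [0.0, -1.4, -5.7]
finger_gap: 0.337
gripper_force: 61.1
```

```bash
python3 -m creep '[{"slide":[0,0.1,0],"angular":[0,0,0],"claw":-1},{"slide":[0,0,0],"angular":[0,0,0],"claw":-1},{"slide":[0,0,0],"angular":[0,0,0],"claw":-1}]'
python3 -m creep '[{"slide":[0,0.1,0],"angular":[0,0,0],"claw":-1},{"slide":[0,0,0],"angular":[0,0,0],"claw":-1},{"slide":[0,0,0],"angular":[0,0,0],"claw":-1}]'
```

```text
t: 8.52
tcp_pos: [0.5576, -0.1857, 0.0318]
tool_rot: [0.727, 0.687, -0.0, 0.0]
force: [-0.3, -0.3, -5.4]
finger_gap: 0.338
gripper_force: 61.1
t: 8.77
tcp_pos: [0.5586, -0.1857, 0.0318]
tool_rot: [0.727, 0.687, 0.0, 0.0]
force: [0.3, 0.2, -6.2]
finger_gap: 0.336
gripper_force: 61.1
```

```bash
python3 -m creep '[{"slide":[0,0.1,0],"angular":[0,0,0],"claw":-1},{"slide":[0,0,0],"angular":[0,0,0],"claw":-1},{"slide":[0,0,0],"angular":[0,0,0],"claw":-1}]'
python3 -m creep '[{"slide":[0,0.05,0],"angular":[0,0,0],"claw":-1},{"slide":[0,0,0],"angular":[0,0,0],"claw":-1},{"slide":[0,0,0],"angular":[0,0,0],"claw":-1}]'
```

```text
t: 9.02
tcp_pos: [0.5589, -0.1857, 0.0317]
tool_rot: [0.727, 0.687, -0.0, -0.001]
force: [-2.9, -0.3, -4.8]
finger_gap: 0.335
gripper_force: 61.2
t: 9.27
tcp_pos: [0.559, -0.1856, 0.0317]
tool_rot: [0.727, 0.687, -0.001, -0.001]
force: [-4.5, -0.1, -3.0]
finger_gap: 0.336
gripper_force: 61.3
```

```bash
python3 -m creep '[{"slide":[0,0,0.05],"angular":[0,0,0],"claw":-1},{"slide":[0,0,0],"angular":[0,0,0],"claw":-1},{"slide":[0,0,0],"angular":[0,0,0],"claw":-1}]'
python3 -m creep '[{"slide":[0,0.1,0.05],"angular":[0,0,0],"claw":-1},{"slide":[0,0,0],"angular":[0,0,0],"claw":-1},{"slide":[0,0,0],"angular":[0,0,0],"claw":-1}]'
```

```text
t: 9.52
tcp_pos: [0.559, -0.1856, 0.0316]
tool_rot: [0.727, 0.687, -0.001, -0.001]
force: [-5.3, -0.5, -0.8]
finger_gap: 0.337
gripper_force: 61.7
t: 9.77
tcp_pos: [0.559, -0.1856, 0.0316]
tool_rot: [0.727, 0.687, -0.001, -0.002]
force: [-7.3, -1.4, 3.5]
finger_gap: 0.337
gripper_force: 62.3
```

```bash
python3 -m creep '[{"slide":[0,0.2,0],"angular":[0,0,0],"claw":-1},{"slide":[0,0,0],"angular":[0,0,0],"claw":-1},{"slide":[0,0,0],"angular":[0,0,0],"claw":-1}]'
python3 shot.py w5; python3 -c "
import cv2;a=cv2.imread('pics/w5.png');cv2.imwrite('pics/w5c.png',cv2.resize(a[60:260,270:530],None,fx=3,fy=3,interpolation=cv2.INTER_CUBIC))
from station import manip;print(manip.sense()['ft_torque'])"
```

```text
t: 10.02
tcp_pos: [0.5591, -0.1855, 0.0317]
tool_rot: [0.726, 0.687, -0.002, -0.003]
force: [-12.4, -2.9, 7.8]
finger_gap: 0.337
gripper_force: 62.6
10.0167 [ 0.5591154  -0.18554916  0.03168122] [ 0.72648458  0.68717132 -0.00230281 -0.0032289 ] [-12.4400225   -2.93513322   7.78186161]
[-0.34761761  1.89072238  0.14157362]
```

View pics/w5c.png

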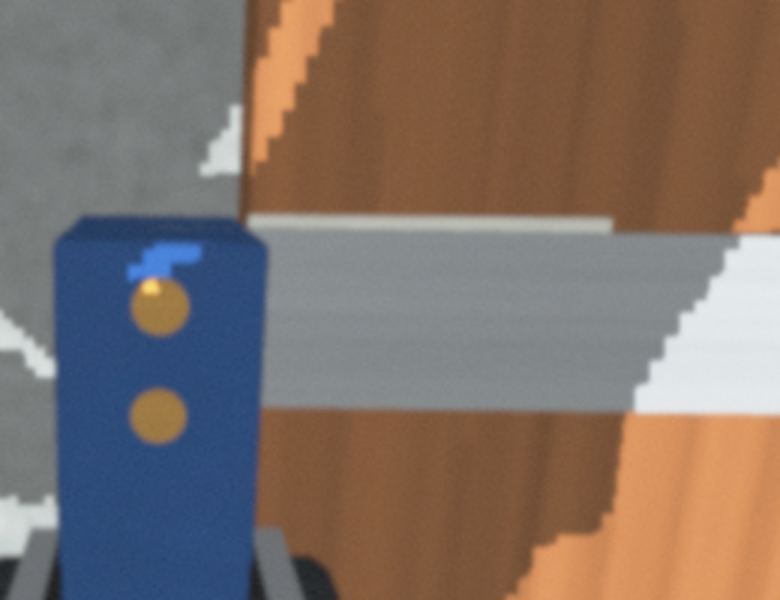

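The mark's far edge now runs (248,214)–(612,217) and the blade's outer edge (265,230)–(775,234.5), with the fence against the board edge. I'll work out the offset.

```bash
python3 - <<'E'
from h import *; import json
s=json.load(open("pics/w5.json")); c,T=camT("wrist",s); f=200/np.tan(np.radians(c["fov_y"]/2)); h=0
def bp(p,z):
    u,v=crop([p],3,(270,60))[0]; d=T[:3,:3]@[(u-c["cx"])/f,-(v-c["cy"])/f,-1]; return (T[:3,3]+d*(z-T[2,3])/d[2])[:2]
yaw=-.065; B=np.array([[np.cos(yaw),np.sin(yaw)],[-np.sin(yaw),np.cos(yaw)]])
for n,p,z in(("markfar0",(248,214),.023),("markfar1",(612,217),.023),("edge",(248,213),.023),("edgehi",(248,0),.023),("blade0",(266,230),h+.0275),("blade1",(775,234.5),h+.0275),("bladein0",(262,408),h+.0275),("bladein1",(775,413),h+.0275),("face0",(266,243),h+.05),("face1",(251,590),h+.05)):
    print(n,(B@bp(p,z)*1e3).round(1))
E
```

```text
markfar0 [584.3 -87.6]
markfar1 [644.7 -87.4]
edge [584.3 -87.4]
edgehi [583.1 -54.9]
blade0 [586.9 -89.8]
blade1 [669.1 -89.6]
bladein0 [ 587.6 -119.8]
bladein1 [ 675.3 -119.6]
face0 [584.4 -89.6]
face1 [ 584.5 -142.6]
```

```bash
python3 -m creep '[{"slide":[0,-0.15,-0.08],"angular":[0,0,0],"claw":-1},{"slide":[0,0,0],"angular":[0,0,0],"claw":-1},{"slide":[0,0,0],"angular":[0,0,0],"claw":-1}]'
python3 -m creep '[{"slide":[0,0,0],"angular":[0,0,0],"claw":0},{"slide":[0,0,0],"angular":[0,0,0],"claw":0.3},{"slide":[0,0,0],"angular":[0,0,0],"claw":0.6},{"slide":[0,0,0],"angular":[0,0,0],"claw":1},{"slide":[0,0,0],"angular":[0,0,0],"claw":1},{"slide":[0,0,0],"angular":[0,0,0],"claw":1}]'
python3 -m creep '[{"slide":[0,0,-1],"angular":[0,0,0],"claw":1},{"slide":[0,0,-2],"angular":[0,0,0],"claw":1},{"slide":[0,0,-3],"angular":[0,0,0],"claw":1},{"slide":[0,0,-3],"angular":[0,0,0],"claw":1},{"slide":[0,0,-3],"angular":[0,0,0],"claw":1},{"slide":[0,0,0],"angular":[0,0,0],"claw":1},{"slide":[0,0,0],"angular":[0,0,0],"claw":1}]'
python3 shot.py w6; python3 -c "
import cv2;a=cv2.imread('pics/w6.png');cv2.imwrite('pics/w6c.png',cv2.resize(a[60:260,270:530],None,fx=3,fy=3,interpolation=cv2.INTER_CUBIC))"
```

```text
t: 10.32
tcp_pos: [0.5591, -0.1856, 0.0317]
tool_rot: [0.727, 0.687, -0.001, -0.002]
force: [-7.9, -1.9, -0.5]
finger_gap: 0.334
gripper_force: 61.8
t: 10.82
tcp_pos: [0.5622, -0.186, 0.0319]
tool_rot: [0.727, 0.687, 0.0, 0.001]
force: [-0.1, 0.3, 0.0]
finger_gap: 0.997
gripper_force: 0.0
t: 11.4
tcp_pos: [0.5629, -0.1865, 0.1544]
tool_rot: [0.727, 0.687, 0.001, 0.003]
force: [-0.2, -0.1, -0.0]
finger_gap: 0.999
gripper_force: 0.0
11.4 [ 0.56286562 -0.18649518  0.15438435] [0.72695384 0.68668047 0.00088821 0.00269181] [-0.1861233  -0.13565253 -0.02505742]
```

View pics/w6c.png

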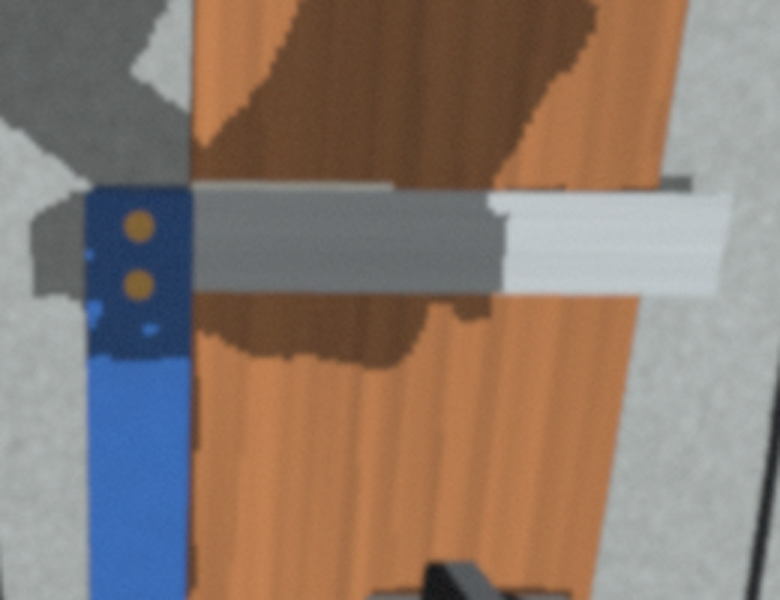

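The square is released. The fence's top face edge runs (192,186)–(187,600), the board edge is at (192,0) above it, and the mark's sliver runs (192,181)–(392,184) along the blade edge (192,191)–(730,194). I'll check the numbers.

```bash
python3 - <<'E'
from h import *; import json,cv2
s=json.load(open("pics/w6.json")); c,T=camT("wrist",s); f=200/np.tan(np.radians(c["fov_y"]/2)); h=0
def bpf(u,v,z):
    d=T[:3,:3]@[(u-c["cx"])/f,-(v-c["cy"])/f,-1]; return (T[:3,3]+d*(z-T[2,3])/d[2])[:2]
bp=lambda p,z:bpf(*crop([p],3,(270,60))[0],z)
yaw=-.065; B=np.array([[np.cos(yaw),np.sin(yaw)],[-np.sin(yaw),np.cos(yaw)]])
for n,p,z in(("markfar0",(192,181.5),.023),("markfar1",(392,184),.023),("edgehi",(192,0),.023),("edge",(192,150),.023),("edgelow",(195,450),.023),("edgelow2",(194,590),.023),("blade0",(194,190.5),h+.0275),("blade1",(730,195),h+.0275),("bladein0",(192,292),h+.0275),("bladein1",(715,297),h+.0275),("face0",(192,187),h+.05),("face1",(188,598),h+.05),("back0",(87,187),.05),("back1",(90,598),.05)):
    print(n,(B@bp(p,z)*1e3).round(1))
im=cv2.imread("pics/w6.png")
for r in(130,200,230,250,258): print(r,im[r,325:340].tolist())
E
```

```text
markfar0 [584.5 -87.6]
markfar1 [644.2 -87.9]
edgehi [583.5 -38.1]
edge [584.3 -78.6]
edgelow [ 587.2 -172.1]
edgelow2 [ 587.9 -222.6]
blade0 [584.9 -90. ]
blade1 [743.1 -90. ]
bladein0 [ 584.9 -119.9]
bladein1 [ 744.4 -120.3]
face0 [583.3 -88.1]
face1 [ 584.5 -211.1]
back0 [555.1 -88.3]
back1 [ 554.3 -211.2]
130 [[98, 62, 39], [97, 61, 39], [99, 61, 39], [95, 58, 32], [95, 59, 35], [95, 59, 35], [98, 62, 37], [97, 61, 39], [97, 65, 45], [103, 85, 75], [110, 105, 99], [114, 111, 108], [115, 113, 109], [113, 111, 108], [112, 110, 107]]
200 [[182, 107, 60], [182, 108, 57], [181, 107, 59], [181, 107, 59], [183, 108, 61], [180, 106, 59], [175, 106, 61], [155, 96, 68], [108, 78, 79], [63, 68, 93], [51, 73, 111], [60, 93, 139], [72, 111, 168], [79, 121, 182], [80, 122, 182]]
230 [[182, 111, 62], [180, 108, 59], [180, 108, 57], [179, 107, 56], [180, 109, 59], [177, 105, 59], [161, 98, 64], [124, 84, 77], [80, 79, 101], [62, 90, 131], [72, 111, 163], [75, 117, 176], [77, 119, 178], [76, 117, 176], [76, 116, 173]]
250 [[180, 108, 59], [180, 107, 58], [180, 109, 59], [180, 108, 58], [181, 109, 62], [170, 103, 60], [149, 92, 67], [102, 76, 79], [60, 68, 92], [51, 73, 106], [57, 87, 131], [67, 105, 158], [71, 112, 169], [74, 114, 170], [75, 115, 170]]
258 [[178, 107, 60], [181, 108, 60], [181, 109, 59], [179, 107, 57], [179, 106, 58], [169, 102, 62], [144, 94, 76], [99, 82, 101], [70, 94, 134], [70, 108, 160], [75, 115, 172], [74, 115, 171], [72, 112, 169], [74, 113, 168], [73, 111, 166]]
```

```bash
python3 -c "
from station import ticket,manip
print(manip.sense()['t'],ticket.sign_off())"
```

```text
the job is handed in; nothing more can be done
11.45 None
```

I laid the right-hand square on the deck board and let go of it: the fence stands on the bench against the front edge, and the blade's outer edge measures within about 0.5 mm of the chalk mark's centre. I handed the job in at 11.45 s; I saw no contact with the dispenser, drill guide or acrylic box, but took no final overview picture to confirm it.

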